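Slide the pipe shoe under the marking head onto the sprung stop

ROBOT

A 6-joint arm with a two-finger parallel gripper is mounted at the origin on the work surface. World frame = base frame: x ahead of the robot, y to its left, z up, the work surface at z = 0. Lengths are in mm, angles in rad, forces in N, time in s.
With the tool pointing down it reaches from about 350 to 975 mm from the base axis. Payload 7.1 kg.
Tool frame: the origin (TCP) lies on the front face of the gripper's body, between the roots of the fingers; the fingertips stand 80 mm ahead of it and the grasp point (between the pads) lies 61 mm ahead of it (env.tips_ahead is the distance from the TCP to the fingertips, in mm); z points along the fingers, y is the line along which they close (so a half turn about z gives the same grasp; the last joint's range is limited). The gripper opens to 88 mm and grips with 3 to 60 N. Pads are 20 mm wide; open, the fingers measure 115 mm over their backs; the gripper's body (75 mm by 178 mm) begins 61 mm behind the grasp point.
Start: joints at [1.206, 0.423, 1.63, -0, 1.089, -0.019], TCP at [211.811, 587.998, 302.675] pointing down, gripper open.
Joint ranges: [-3, 3], [-0.9, 2.11], [0.09, 2.58], [-1.31, 4.45], [0.11, 2.69], [-2.54, 2.54]. Speed limits (rad/s): [2.39, 2.39, 3.01, 3.14, 3.14, 3.14].

INTERFACE

Orientations are given as a unit quaternion [x, y, z, w].
In Python, from station import env, set_gripper, viewer, workorder gives the robot as it stands. Calls block until the motion is done:
- env.reach(position, orientation): joint-space move of the TCP to a pose.
- env.move_l(position, rot=None, rate=150, f_stop=None): straight line of the TCP; rot=None keeps the orientation; rate is the mean speed in mm/s. With f_stop (N) it stops when the force on the tool has changed by that much, and returns True; else False.
- env.move_joints(angles): joint-space move.
- set_gripper(opening): finger opening in mm; the grip force is fixed at half the most; returns when the fingers have stopped.
- env.hold(seconds).
- env.ik(position, orientation): joint angles nearest the present ones, or None.
- env.read_state(): the state.
- viewer.camera(name): name is "scene" or "top" or "wrist"; returns the picture (400x640x3 uint8, blue, green, red); there is no depth.
- viewer.camera_params(name): a dict with "fx", "fy", "cx", "cy" (pixels), "dist" ([k1, k2, p1, p2, k3] as OpenCV has them; the pictures are not rectified), "pose" (4x4, takes a point from camera to world coordinates); the wrist camera has in their place "tool_from_camera" (4x4, takes a point from camera to tool coordinates, whose origin is the TCP and whose axes are the flange's). Camera axes: x right, y up, looking along -z (the intrinsics and any distortion apply to the point x, -y, -z); pixel columns grow to the right and rows downward; lengths in mm; the calibration is good to about 2 mm. A picture is of the moment at which its call begins: read the wrist's pose just before it. camera_params takes no time and is no camera call.
A pose or a line that the arm cannot do raises env.IKError and nothing moves.
- workorder.sign_off(): hands the job in; it is judged then, once.
The state is a dict: "time_s": time; "qpos": joint angles; "dq": joint speeds; "tau": joint torques, N m; "tool_pos": TCP position; "orientation": TCP orientation; "force": force on the tool from outside, world axes, zero at the start; "wrist_torque": the same for the moment, N m; "width": finger opening in mm; "grip_force": force on a finger pad.
Only numpy, scipy, OpenCV 4.12 (cv2) and the standard library are available. Lean on these libraries where they do the work, as an engineer would, in place of code of your own. Each camera call takes 0.05 s, during which the arm holds its last target. There are 200 camera calls.

TASK

Slide the green-webbed steel pipe shoe, round nose first, between the guide rails and under the low blue marking head until its nose meets the red sprung pin behind the head; press the pin in about 3 mm, against roughly 9 N of its spring on top of the sliding friction, and keep that pressure for one to two seconds, never pushing the pin with more than 15 N and never forcing the shoe against the rails or head. Then let go, leaving the shoe lying flat under the head with its nose still against the pin, and leave the oil can, coupling and tape measure where they are.

Things in the scene. Friction and masses are not known exactly. Their poses are not given: they have to be found in the camera images.
- shoe: loose steel pipe shoe, 0.63 to 0.94 kg, flat on the bench: plate 8 mm thick, 50 mm wide, with an upright green web near its rear end. Origin: on the plate's underside below the web's middle; x points along the plate to the nose, z up. The plate runs from x = -20 to +150 mm, its nose end a half circle of radius 25 mm. At the start the nose points roughly to the robot's left (+y)
- web_top (a point): middle of the top edge of the shoe's green web (shoe frame 0, 0, 50 mm; axes as the shoe's). The web is 32 mm long (x), 12 mm thick (y) and stands from z = 8 to 50 mm; it can be gripped across its thickness from above and never has to go under the head
- shoe_nose (a point): tip of the shoe's round nose at half the plate's thickness (shoe frame 150, 0, 4 mm); axes as the shoe's
- station: fixed blue marking station. Origin: on the bench, middle of the tunnel mouth (near face of the blue bridge); x is the feed direction into the tunnel (roughly +y of the robot), z up. The tunnel is 45 mm long, 53 mm wide, 11 mm high, without floor plate: the shoe slides on the bench itself. The bridge is 113 mm wide (y) and 55 mm high; on its middle a grey head, 40 mm across, up to 126 mm
- lead_in (a point): middle of the wide open end of the guide rails, on the bench, 80 mm before the tunnel mouth (station frame -80, 0, 0 mm; axes as the station's). The two steel rails, 7 mm high and 12 mm thick, are about 85 mm apart here, narrow at 24 degrees to 53 mm at x = -45 mm, then run straight, 53 mm apart, to x = +60 mm
- tunnel_exit (a point): middle of the tunnel's far end, on the bench (station frame 45, 0, 0 mm; axes as the station's). The stop's pin stands behind it
- stop: fixed slotted steel strip behind the tunnel. Origin: on the bench, mid-channel, 53 mm past the tunnel mouth (station frame 53, 0, 0 mm); axes as the station's. On it a blue block, 50 mm wide and 40 mm high, is clamped at a different place each time, with a red pin facing the tunnel: the free pin's face is 0 to 34 mm beyond this origin, not measured: find it by feel
- pin_slot (a point): middle of the range in which the free pin's face can stand (stop frame 17, 0, 7 mm; fixed to the strip, it does not move with the pin). The pin's face is 22 mm wide, 2 to 12 mm above the bench. Its spring gives 3 N per mm from zero, a damper adds 0.25 N per mm/s: press slowly. It bottoms at 7 mm. On release it may push the shoe back a millimetre or two until friction holds it
- oil_can: bystander: red oil can, 64 mm across, 100 mm high; origin under its centre
- coupling: bystander: dark steel pipe coupling standing on end, 48 mm across, 40 mm high; origin under its centre
- tape: bystander: yellow tape measure, 70 x 35 mm, 60 mm high; origin under its centre
Mind the look-alikes: they are no part of the job. What is shaped like the shoe but purple or yellow is not meant.

How it is judged:
By the outcome, as a careful person would: the job done as asked, in the order asked, and still so for the second after the job is handed in, with the robot touching nothing.
It also fails if it takes over 72 s, if anything falls off the work surface, if the arm or the gripper's body presses on something with over 40 N, if the wrist force passes 120 N, or if a joint passes its speed limit or range.

## Working session

There is one attempt and no reset: what is moved stays moved. The work goes in short steps, each a Python script; the robot and the scene stay as the last script left them, time stands still between calls to the robot, and variables do not carry over. Pictures are saved under pics/ and viewed, at most 10 in all, crops included, and the job is handed in when it is done.

```bash
ls; mkdir -p pics; python3 - <<'E'
from station import env,viewer
import cv2,numpy as np
for n in("scene","top"):
    cv2.imwrite(f"pics/{n}0.png",viewer.camera(n))
    print(n,viewer.camera_params(n))
print(viewer.camera_params("wrist"));s=env.read_state();print(s)
E
```

```text
pics
scene {'fx': 488.52594488012596, 'fy': 488.52594488012596, 'cx': 313.3159167085162, 'cy': 192.23861921890278, 'dist': array([-0.01447136,  0.        ,  0.        ,  0.        ,  0.        ]), 'pose': array([[-3.98989831e-01, -6.30308288e-01,  6.65971904e-01,
         1.19778748e+03],
       [ 9.16728219e-01, -2.58030271e-01,  3.05007790e-01,
         2.81184715e+02],
       [-2.04080270e-02,  7.32210244e-01,  6.80772848e-01,
         7.75015884e+02],
       [ 0.00000000e+00,  0.00000000e+00,  0.00000000e+00,
         1.00000000e+00]])}
top {'fx': 440.65778231447734, 'fy': 440.65778231447734, 'cx': 319.1680884707548, 'cy': 192.7524590896858, 'dist': array([0.02915503, 0.        , 0.        , 0.        , 0.        ]), 'pose': array([[ 2.92276353e-02,  9.88958747e-01, -1.45280221e-01,
         3.80314839e+02],
       [-9.99154983e-01,  3.31070144e-02,  2.43566124e-02,
        -4.15172960e+01],
       [ 2.88974793e-02,  1.44445571e-01,  9.89090700e-01,
         1.10820877e+03],
       [ 0.00000000e+00,  0.00000000e+00,  0.00000000e+00,
         1.00000000e+00]])}
{'fx': 323.62945492
[... 518 characters left out ...]
00e+00]])}
{'time_s': 0.1, 'qpos': array([ 1.20601609e+00,  4.23754096e-01,  1.63060108e+00,  2.38053669e-05,
        1.08863079e+00, -1.89869182e-02]), 'dq': array([ 0.00012466, -0.00153411, -0.00130325, -0.00077044, -0.00114004,
        0.0005985 ]), 'tau': array([-1.69205523e-04, -5.45614100e+01, -2.74323732e+01,  6.44979766e-02,
        1.88493286e-02, -7.72179828e-05]), 'tool_pos': array([211.66169343, 587.64733115, 301.99072363]), 'orientation': array([ 1.72041941e-01,  9.85089379e-01, -6.81861305e-04, -1.43206721e-04]), 'force': array([-0.548449  ,  0.31293975,  0.18188471]), 'wrist_torque': array([ 0.00906544,  0.01842976, -0.00645782]), 'grip_force': 0.0, 'width': 87.88168019934903}
```

View pics/top0.png

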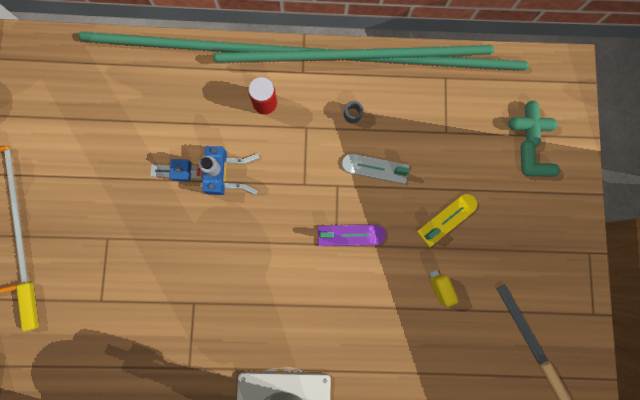

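View pics/scene0.png

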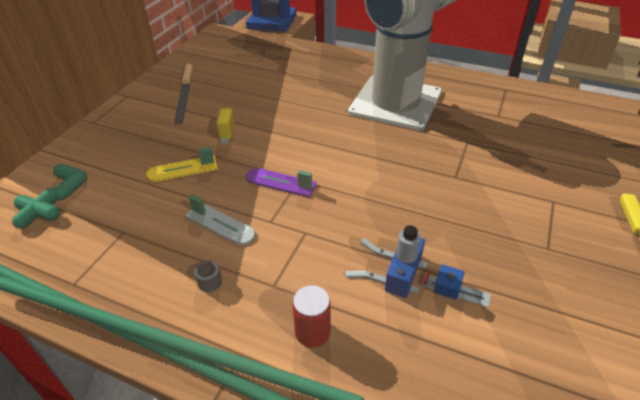

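The top view shows the shoe (grey with a green web) with its nose at about (345,162) and web at (400,170). The station mouth is at about (227,170), with the rails opening right to about (258,157) and (255,190). Next I'll take closer looks with the wrist camera.

```bash
cat > h.py <<'E'
from station import env,set_gripper,viewer,workorder
import cv2,numpy as np
from scipy.spatial.transform import Rotation as R
def cam(n,state=None):
    p=viewer.camera_params(n)
    if n=="wrist":
        T=np.eye(4);T[:3,:3]=R.from_quat(state["orientation"]).as_matrix();T[:3,3]=state["tool_pos"]
        P=T@p["tool_from_camera"]
    else: P=p["pose"]
    return np.array([[p["fx"],0,p["cx"]],[0,p["fy"],p["cy"]],[0,0,1]]),p["dist"],P
def unproj(c,uv,z):
    K,d,P=c
    a=cv2.undistortPoints(np.float64(uv).reshape(-1,1,2),K,d)[:,0]
    r=np.c_[a[:,0],-a[:,1],-np.ones(len(a))]@P[:3,:3].T
    return P[:3,3]+r*((z-P[2,3])/r[:,2])[:,None]
def proj(c,X):
    K,d,P=c
    x=(np.atleast_2d(X)-P[:3,3])@P[:3,:3]*[1,-1,-1]
    return cv2.projectPoints(x,np.zeros(3),np.zeros(3),K,d)[0][:,0]
def down(yaw): # tool down; tool y axis (closing) at world angle yaw
    y=np.array([np.cos(yaw),np.sin(yaw),0]);z=np.array([0,0,-1.]);x=np.cross(y,z)
    return R.from_matrix(np.c_[x,y,z]).as_quat()
def snap(name):
    s=env.read_state();im=viewer.camera("wrist");np.save(f"pics/{name}.npy",np.r_[s["tool_pos"],s["orientation"]])
    cv2.imwrite(f"pics/{name}.png",im);return im
def load(name):
    a=np.load(f"pics/{name}.npy");return cam("wrist",dict(tool_pos=a[:3],orientation=a[3:]))
E
python3 - <<'E'
from h import *
c=cam("top")
w=unproj(c,[[343,162],[409,180],[411,163],[230,173],[258,157],[256,190],[262,98],[353,112],[402,168]],0).round();print(w)
s=env.read_state();print(R.from_quat(s["orientation"]).as_matrix().round(2))
E
```

```text
[[ 625. -128.    0.]
 [ 584. -298.    0.]
 [ 629. -303.    0.]
 [ 586.  159.    0.]
 [ 630.   91.    0.]
 [ 545.   91.    0.]
 [ 788.   88.    0.]
 [ 759. -151.    0.]
 [ 615. -280.    0.]]
[[-0.94  0.34 -0.  ]
 [ 0.34  0.94 -0.  ]
 [ 0.   -0.   -1.  ]]
```

```bash
python3 - <<'E'
from h import *
env.reach([588,120,290],down(0));a=snap("st1")
env.reach([613,-215,230],down(0));b=snap("sh1")
print(env.read_state()["time_s"],env.read_state()["qpos"].round(2))
cv2.imwrite("pics/st1c.png",cv2.resize(a[0:400,160:480],None,fx=1.5,fy=1.5))
E
```

```text
3.6333 [-0.35  0.54  1.62  0.    0.98 -0.36]
```

View pics/st1.png

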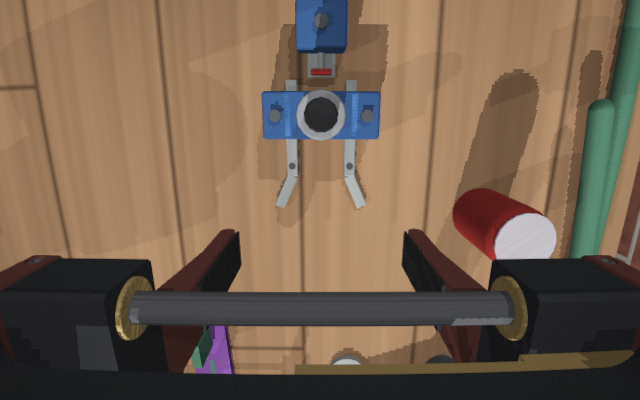

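View pics/sh1.png

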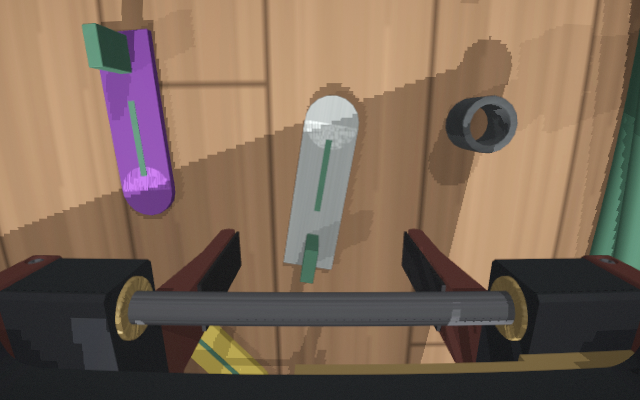

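The first picture shows the mouth edge at about row 137, rail tips at (281,205) and (361,205), and the red pin face at (321,74). The second shows the shoe's nose tip at about (333,96) and the web top at (311,240–280). I'll enlarge both in one picture.

```bash
python3 - <<'E'
import cv2,numpy as np
a=cv2.imread("pics/st1.png")[60:215,255:390];b=cv2.imread("pics/sh1.png")[88:288,278:366]
A=cv2.resize(a,None,fx=3.5,fy=3.5,interpolation=cv2.INTER_CUBIC);B=cv2.resize(b,None,fx=3,fy=3,interpolation=cv2.INTER_CUBIC)
o=np.zeros((600,A.shape[1]+B.shape[1],3),np.uint8);o[:A.shape[0],:A.shape[1]]=A;o[:B.shape[0],A.shape[1]:]=B
print(A.shape,B.shape);cv2.imwrite("pics/crop1.png",o)
E
```

```text
(542, 472, 3) (600, 264, 3)
```

View pics/crop1.png

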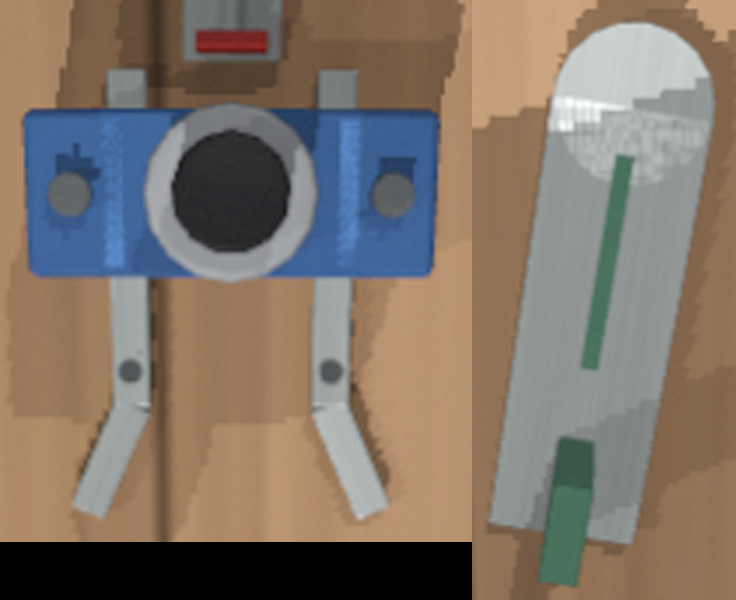

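```bash
cat > fit.py <<'E'
from h import *
from scipy.optimize import least_squares
def T(p,X):
    c,s=np.cos(p[2]),np.sin(p[2]);X=np.float64(X)
    return np.c_[p[0]+c*X[:,0]-s*X[:,1],p[1]+s*X[:,0]+c*X[:,1],X[:,2]]
th=np.linspace(-np.pi/2,np.pi/2,181);arc=np.c_[125+25*np.cos(th),25*np.sin(th),8+0*th]
c=load("st1")
M=np.array([[-45,26.5,7],[-45,-26.5,7],[60,38.5,7],[60,26.5,7],[60,-26.5,7],[60,-38.5,7],[0,56.5,55],[0,-56.5,55],[45,56.5,55],[45,-56.5,55]])
U=np.array([[150,407],[313,408],[107,70],[145,70],[318,70],[357,70],[30,276],[435,277],[22,111],[438,111]])/3.5+[255,60]
f=least_squares(lambda p:(proj(c,T(p,M))-U).ravel(),[588,160,1.57],x_scale=[1,1,.01],loss="soft_l1")
print("station",f.x,"\n",(proj(c,T(f.x,M))-U).round(1).tolist())
c=load("sh1")
M2=np.array([[-20,25,8],[-20,-25,8],[16,6,50],[16,-6,50],[-16,6,50],[-16,-6,50],[16,6,8],[16,-6,8]])
U2=(np.array([[488,523],[632,545],[556,487],[594,489],[538,582],[577,586],[558,438],[594,443]])-[472,0])/3+[278,88]
def r(p):
    a=proj(c,T(p,arc));return np.r_[(proj(c,T(p,M2))-U2).ravel(),a[:,1].min()-(88+22/3),a[:,0].max()-(278+(713-472)/3)]
f2=least_squares(r,[610,-280,1.45],x_scale=[1,1,.01],loss="soft_l1")
print("shoe",f2.x,r(f2.x).round(1))
np.save("poses.npy",[f.x,f2.x])
E
python3 fit.py
```

```text
station [587.81833831 168.57138657   1.57257416] 
 [[0.1, 0.5], [-0.0, 0.2], [-0.5, -0.2], [-0.1, -0.2], [0.2, -0.2], [0.3, -0.2], [-1.0, 1.0], [0.5, 0.8], [-0.6, -0.6], [1.6, -0.5]]
shoe [ 602.81456624 -273.43383069    1.41276999] [ 0.1  0.6  0.3  0.4 -1.  -0.5 -0.1  0.9 -0.2  0.5  0.   1.1  0.3 -1.
  0.2 -0.9 -1.   0.2]
```

```bash
cat >> h.py <<'E'
st,sh=np.load("poses.npy")
def pose(x,y=0,dyaw=0,z=95): # web position in station frame
    c,s=np.cos(st[2]),np.sin(st[2])
    return [st[0]+c*x-s*y,st[1]+s*x+c*y,z],down(st[2]-np.pi/2+dyaw)
def sf(): # force, moment in station axes
    s=env.read_state();A=R.from_euler("z",-st[2]);return A.apply(s["force"]).round(1),A.apply(s["wrist_torque"]).round(2)
def where():
    s=env.read_state();A=R.from_euler("z",-st[2]);return A.apply(s["tool_pos"]-[st[0],st[1],0]).round(2)
E
python3 - <<'E'
from h import *
q=down(sh[2]-np.pi/2)
set_gripper(50)
env.reach([sh[0],sh[1],150],q);env.move_l([sh[0],sh[1],95],rate=60);env.hold(.2);print(sf(),env.read_state()["tool_pos"])
set_gripper(0);env.hold(.2);s=env.read_state();print(sf(),s["width"],s["grip_force"])
p,q=pose(-240);env.move_l(p,q,rate=80);env.hold(.3);print(sf(),where(),env.read_state()["width"],env.read_state()["time_s"])
snap("g1")
E
```

```text
(array([0.4, 0. , 0.5]), array([ 0.04,  0.09, -0.04])) [ 603.02677191 -273.54254642   95.45603024]
(array([ 0.9,  0.9, -0. ]), array([ 0.04,  0.08, -0.18])) 12.250360519558427 29.99139279127121
(array([-2.9, -0.6, -3.7]), array([-0.09,  0.46, -0.05])) [-2.4007e+02  2.0000e-02  9.5000e+01] 11.84289697154009 9.9917
```

View pics/g1.png

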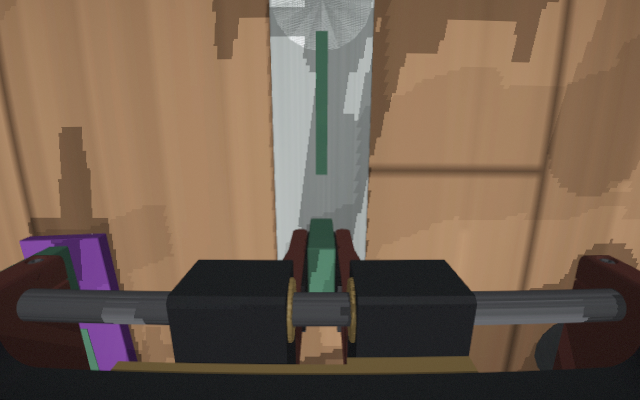

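The shoe is gripped and in line with the tool: its edges at columns 270/373 and the stripe at 321–322 are centred. Now I'll insert it in steps, watching the side force.

```bash
python3 - <<'E'
from h import *
print("pin est world y",unproj(load("st1"),[[321,75.1]],2)-[st[0],st[1],0],unproj(load("st1"),[[321,75.1]],12)[0,1]-st[1])
for x in (-215,-205,-195,-185,-175,-165,-155,-150):
    r=env.move_l(*pose(x),rate=30,f_stop=8);print(x,r,where(),*sf())
    if r or abs(sf()[0][1])>4: break
print(env.read_state()["time_s"])
E
```

```text
pin est world y [[-0.31277542 65.29525953  2.        ]] 64.11849547009058
-215 False [-2.1448e+02  7.0000e-02  9.4980e+01] [ 3.4 -0.3 -2.7] [ 0.01 -0.28  0.07]
-205 False [-2.0451e+02  5.0000e-02  9.4950e+01] [ 2.  -0.8 -2.2] [-0.01 -0.12  0.01]
-195 False [-1.9441e+02  4.0000e-02  9.4970e+01] [ 3.1 -0.1 -3.7] [-0.02 -0.24 -0.06]
-185 False [-1.8444e+02  5.0000e-02  9.4970e+01] [ 2.1 -0.1 -3.8] [ 0.04 -0.25  0.03]
-175 False [-1.7448e+02  4.0000e-02  9.4950e+01] [ 2.7  0.1 -5.1] [-0.02 -0.26 -0.03]
-165 False [-1.6446e+02  2.0000e-02  9.4980e+01] [ 2.1  0.3 -3.8] [ 0.04 -0.28 -0.01]
-155 False [-1.5446e+02  2.0000e-02  9.4970e+01] [ 2.6  0.2 -4.1] [ 0.01 -0.2  -0.03]
-150 False [-1.4965e+02 -1.0000e-02  9.4980e+01] [ 1.2  0.5 -3.9] [ 0.01 -0.14 -0.06]
14.2417
```

```bash
python3 - <<'E'
from h import *
ok=True
for x in (-140,-130,-120,-110,-103):
    r=env.move_l(*pose(x),rate=30,f_stop=8);print(x,r,where(),*sf())
    if r or abs(sf()[0][1])>4: ok=False;break
if ok:
  x=-103
  while x<-60:
    x+=1
    r=env.move_l(*pose(x),rate=8,f_stop=9);F=np.mean([(env.hold(.02),sf()[0])[1] for _ in range(4)],0);print(x,r,where()[:2],F.round(1),sf()[1][2])
    if r or F[0]<-6 or abs(F[1])>5: break
print(env.read_state()["time_s"])
E
```

```text
-140 False [-1.3942e+02  1.0000e-02  9.4980e+01] [ 2.2 -0.5 -4.7] [ 0.04 -0.23 -0.05]
-130 False [-1.2943e+02  2.0000e-02  9.4970e+01] [ 2.1  0.3 -3.4] [ 0.   -0.2   0.01]
-120 False [-1.1946e+02  3.0000e-02  9.4980e+01] [ 2.5 -0.1 -5. ] [-0.02 -0.23 -0.01]
-110 False [-1.0945e+02  2.0000e-02  9.4960e+01] [ 2.9 -0.1 -4.2] [ 0.06 -0.24  0.01]
-103 False [-1.0255e+02 -3.0000e-02  9.4990e+01] [ 2.1  0.5 -4.3] [ 0.09 -0.13 -0.01]
-102 False [-1.0202e+02  2.0000e-02] [-0.3  0.1 -4.8] 0.02
-101 False [-1.0111e+02  1.0000e-02] [-2.6  0.4 -4.3] -0.02
-100 False [-9.995e+01  2.000e-02] [-2.5  0.  -4.6] 0.0
-99 False [-98.89   0.  ] [-1.4 -0.4 -4.6] -0.02
-98 False [-9.792e+01 -1.000e-02] [-1.7 -0.5 -4.2] -0.05
-97 False [-9.694e+01 -1.000e-02] [-1.8 -0.5 -4.5] -0.03
-96 False [-95.93  -0.  ] [-1.6 -0.1 -4.4] -0.04
-95 False [-9.492e+01  2.000e-02] [-1.6 -0.3 -4.3] 0.03
-94 False [-9.392e+01 -1.000e-02] [-1.4  0.  -4.6] -0.03
-93 False [-92.91   0.  ] [-1.6 -0.1 -4.7] -0.04
-92 False [-9.193e+01  1.000e-02] [-1.7 -0.1 -4.7] -0.01
-91 False [-90.91  -0.  ] [-1.6  0.1 -4.5] 0.01
-90 False [-8.995e+01 -1.000e-02] [-1.9  0.2 -4.8] 0.0
-89 False [-8.893e+01 -1.000e-02] [-1.6 -0.4 -4.6] -0.02
-88 False [-87.94  -0.  ] [-2.2  0.1 -4.6] 0.01
-87 False [-8.693e+01 -3.000e-02] [-2.   0.1 -4.8] 0.01
-86 False [-8.593e+01 -1.000e-02] [-1.5 -0.3 -4.7] -0.04
-85 False [-8.492e+01  1.000e-02] [-1.7 -0.2 -4.7] 0.01
-84 False [-8.411e+01 -1.000e-02] [-3.9 -0.4 -4. ] 0.03
-83 False [-83.36   0.  ] [-5.7  0.2 -3.2] -0.01
-82 False [-8.266e+01 -4.000e-02] [-8.   0.  -2.8] 0.0
23.7333
```

```bash
python3 - <<'E'
from h import *
def F(n=4): return np.mean([(env.hold(.02),sf()[0])[1] for _ in range(n)],0)
T=lambda:env.read_state()["time_s"]
x=-80.8;env.move_l(*pose(x),rate=4);t=T()
f=F();print(T(),where()[:2],f)
while f[0]>-10.3 and x<-79.5:
    x+=.25;env.move_l(*pose(x),rate=4);t=T();f=F();print(T(),where()[:2],f)
while T()-t<1.35: env.hold(.1)
print(T(),where()[:2],F())
f=F()
for _ in range(30):
    x-=.4;env.move_l(*pose(x),rate=6);f=F(3);print(T(),where()[:2],f)
    if f[0]>-1: break
snap("g2")
E
```

```text
24.25 [-8.186e+01 -4.000e-02] [-10.475   0.125  -1.775]
25.55 [-8.186e+01 -3.000e-02] [-10.4     0.525  -2.25 ]
25.9833 [-8.193e+01 -5.000e-02] [-8.4         0.16666667 -2.36666667]
26.2833 [-8.204e+01 -1.000e-02] [-6.46666667 -0.76666667 -3.6       ]
26.5833 [-8.223e+01  1.000e-02] [-5.33333333  0.06666667 -4.06666667]
26.8833 [-8.242e+01 -2.000e-02] [-3.8        -0.53333333 -3.26666667]
27.1833 [-8.267e+01  3.000e-02] [-2.9        -0.03333333 -4.76666667]
27.4833 [-83.08  -0.  ] [-1.56666667  0.03333333 -4.96666667]
27.7833 [-8.352e+01 -2.000e-02] [-0.63333333 -0.2        -5.1       ]
```

```bash
python3 - <<'E'
from h import *
set_gripper(36);env.hold(.3);print(where(),sf())
p=pose(-83.5)[0];env.move_l([p[0],p[1],190],rate=60)
env.move_l([p[0],p[1]-70,230],rate=100);snap("end")
cv2.imwrite("pics/top_end.png",cv2.resize(viewer.camera("top")[60:260,130:430],None,fx=2.6,fy=2.6))
print(sf(),env.read_state()["time_s"])
E
```

```text
[-83.61  -0.    94.99] (array([ 0.1, -0.2,  0.1]), array([ 0.06,  0.03, -0.01]))
(array([0.3, 0.1, 0.2]), array([ 0.09,  0.05, -0.01])) 31.5083
```

View pics/end.png

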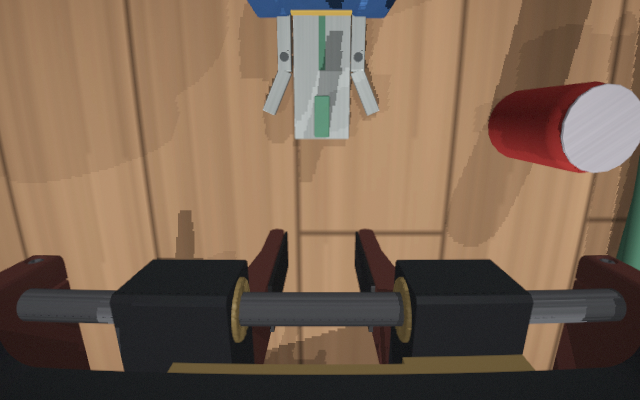

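The shoe lies straight between the rails, with its rear edge at row 138 (columns 295–349) and the oil can untouched. A quick numeric check before handing in: the rear edge should be at about -104 in the station frame.

```bash
python3 - <<'E'
from h import *
print(unproj(load("end"),[[295,138],[349,138]],8)[:,1]-st[1])
w=unproj(load("end"),[[322,96]],50)[0,1]-st[1];print("web front",w,"expect ~ -68")
E
```

```text
[-103.13395336 -103.00910085]
web front -68.40116148523006 expect ~ -68
```

```bash
python3 -c "
from station import workorder
print(workorder.sign_off())"
```

```text
the job is handed in; nothing more can be done
None
```

The job is handed in: the shoe is under the head with its nose resting on the pin. I pressed the pin in about 3.0 mm with about 9 N for about 1.4 s, and saw no side force from the rails or head.

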